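# Turn up the turntable speed on the outer ring of a double knob

### The arm

A 6-joint arm with a two-finger parallel gripper is mounted at the origin on the work surface. World frame = base frame: x ahead of the robot, y to its left, z up, the work surface at z = 0. Lengths are in mm, angles in rad, forces in N, time in s.
With the tool pointing down it reaches from about 350 to 875 mm from the base axis. Payload 4.2 kg.
Tool frame: the origin (TCP) lies midway between the tips of the shut fingers; the grasp point (between the pads) lies 19 mm behind it (arm.grip_point_offset is the distance from the TCP to the grasp point, in mm); y points along the fingers, z is the direction in which the jaws open and shut, and the axes are right-handed (so a half turn about y gives the same grasp; the last joint's range is limited). The gripper opens to 85 mm and grips with 20 to 120 N. Pads are 22 mm wide; open, the fingers measure 114 mm over their backs; the gripper's body (76 mm by 85 mm) begins 54 mm behind the grasp point. The pads swing forward as they close: fully open they stand 13 mm farther back than shut.
Start: joints at [1.488, 0.385, 0.008, 0, -1.194, -0.259], TCP at [209.457, 588.835, 231.312] pointing down, gripper open.
Joint ranges: [-3.14, 3.14], [-1.21, 2.06], [-1.07, 1.41], [-3.16, 2.05], [-2.99, -0.16], [-3.1, 3.1]. Speed limits (rad/s): [2.79, 2.79, 3.14, 3.14, 3.14, 3.14].

### API

Orientations are given as a unit quaternion [x, y, z, w].
In Python, from bench import arm, optics, job_done, spotter gives the robot as it stands.
- The arm moves only by the tool jog_arm, never from a script. Its arguments are lists of equal length, an entry for each row: "translation": the shift along the tool's x, y, z in units of 50 mm (1.0 is 50 mm), a list of three; "rot": the turn, a rotation vector about the tool's x, y, z in units of 8 degrees (1.0 is 8 degrees), a list of three; "gripper": the opening, from 0 (shut) to 1 (fully open). A call has 1 to 20 rows; each row is the pose to reach, as a shift and turn from the pose measured when the call began, along the tool's axes at that moment; what a row does not reach only later rows make up. A row lasts 1/10 s, in which the tool goes at most 50 mm and 8.59 degrees, less where a joint would pass 70% of its speed; a pose out of reach is approached as far as the arm can. A call with a gripper value outside its range is refused whole. The fingers move at their own pace and stop on an object; the grip force is fixed at half the most. Time passes only in rows, so rows that repeat a pose let the fingers close. It gives the time, the measured TCP pose, the force and the opening at its end, in the units of the state.
- arm.read_state(): the state, without advancing time (a new reading comes with each control period).
- optics.get_image(name): name is "scene" or "top"; returns a dict with "frame" (480x640x3 uint8, red, green, blue), "mtx" (3x3 intrinsics, pixels), "xyz" and "attitude" of the camera in the world. Camera axes: x right, y down, z forward; pixel columns grow to the right and rows downward; lengths in mm; the calibration is good to about 2 mm. A picture is of the moment at which its call begins. There is no depth.
- job_done(): hands the job in, once; it reports no verdict.
Trained networks look in the newest picture that a camera, given by its name, has taken for a name from the list of things; names that differ only in an ending like _2 or _b are one class to them, and where a whole thing is asked for, a point or a joint stands for the part that bears it (a point fixed in the world has none). Each returns a list of dicts, best first, with "score" (0 to 1); they miss things now and then, are a little off and sometimes report something else, mostly with a low value. They report only what shows in the picture. A call takes as long as a camera call.
- spotter.look_for(camera, thing): "centre" ([x, y, z] in mm, in the coordinates of the camera as it stood for that picture, good to about 4 mm: the middle of the surface that is visible of it).
The state is a dict: "clock": time; "joints": joint angles; "joint_vel": joint speeds; "joint_efforts": joint torques, N m; "position": TCP position; "ee_rot": TCP orientation; "contact_force": force on the tool from outside, world axes, zero at the start; "wrist_torque": the same for the moment, N m; "gripper_width": finger opening in mm.
Only numpy, scipy, OpenCV 4.12 (cv2) and the standard library are available. Lean on these libraries where they do the work, as an engineer would, in place of code of your own. Each camera call takes 0.05 s, during which the arm holds its last target. There are 200 camera calls.

### The job

Set the welding turntable's speed for the next case: on its control box, turn the outer ring of the double knob clockwise until the finger tab on the ring points at the felt-pen mark beside the dial, and leave it there. The inner trim knob on top is already set and must not be turned, the direction toggle stays as it is, and nothing else on the bench may be disturbed.

Things in the scene. Friction and masses are not known exactly. Their poses are not given: they have to be found in the camera images.
- control_box: Grey steel control box bolted to the bench, 170 (x) by 220 (y) by 70 mm high, flat panel up. Origin: centre of its underside; its -x side faces the robot, +y is left. On the panel: the double knob (axis x 0, y +32 mm) on a white dial plate of 98 mm diameter; along the right edge (y -78) pilot lamp (x +45), fuse cap (x 0) and toggle (x -45), all under 30 mm high. It does not move.
- knob_axis (a point): Point on the panel's surface on the common vertical axis of both knobs, 70 mm above the bench.
- speed_ring (a joint): Outer ring of the double knob: black ribbed disc, 54 mm diameter, 3 to 18 mm above the panel, with one finger tab. Value in rad = direction of the tab in the box's frame from above: 0 along the box's +x (away from the robot), +1.57 along its +y; clockwise (faster) lowers it. Stops at -2.6 and 2.6. Stays where left; takes 0.06 N m, about 1.7 N at the tab.
- tab (a point): Middle of the ring's finger tab, 34 mm from the axis, 11 mm above the panel. The tab is a black radial bar from 27 to 42 mm radius, 8 mm wide, 4 to 18 mm above the panel, with a white line on top. It can be pushed sideways with closed fingertips.
- tab_tip (a point): Outer end of the tab, 42 mm from the axis, 11 mm above the panel: it is what points at the pen mark.
- trim_knob (a joint): Inner trim knob, ribbed aluminium, 27 mm diameter, stacked on the ring on the same axis, from 18.5 to 38.5 mm above the panel, black pointer line on top. Value in rad counted as for the ring. Not linked to the ring. Turns very easily (0.006 N m). Must stay put.
- trim_pointer (a point): Outer end of the pointer line on top of the inner trim knob, 12.5 mm from the axis.
- pen_mark: Thick black felt-pen stroke on the grey panel just outside the white dial, 20 mm long (52 to 72 mm from the axis), 6 mm wide, pointing at the axis; flat, nothing to touch. Origin: on the knob axis at the panel's surface; its +x runs outward along the stroke. At the start it lies 0.8 to 2.3 rad clockwise of the tab.
- direction_toggle (a joint): Steel toggle switch on the panel, bat 23 mm long, at x -45, y -78 mm of the box; value in rad: at the start +0.25 to +0.35 (leaning away from the operator), -0.35 leaning towards the operator. Stays where it is put. Not to be switched.
- hammer: Ball-pein hammer with a wooden handle lying on the bench on the left, 290 mm long along its x, 27 mm high. Bystander.
- tape_roll: Yellow roll of tape lying flat close to the right of the control box, 96 mm diameter, 24 mm high. Bystander.
- bearing: Steel ball bearing, 52 mm diameter, 15 mm high, lying beyond the control box. Bystander.
- wire_brush: Wire brush with a straight wooden handle and steel bristles, 250 mm long along its x, 40 mm wide, 26 mm high, lying across between the robot and the control box. Bystander.
- spray_can: Upright spray can, 66 mm diameter, 190 mm high, on the right. Bystander.
- spanner: Steel spanner, 190 mm long, lying close to the left of the control box. Bystander.
- tungsten_case: Flat grey case of electrodes, 62 by 185 by 15 mm, lying on the left between the robot and the turntable. Bystander.

How it is judged (in metres and radians):
At the end, for the whole second after the job is handed in: The tab of the outer ring points at the pen mark: its tip lies within 5 mm sideways (7 degrees) of the mark's centre line, at rest; the inner trim knob is within 2.5 mm at its pointer's end (11 degrees) of where it stood, and the toggle still leans as at the start (y of tab_tip in the frame of pen_mark between -0.005 and 0.005 m and x of tab_tip in the frame of pen_mark above 0.03 m and velocity of joint speed_ring between -0.05 and 0.05 rad/s and distance of trim_pointer from where it was at the start of the episode below 0.0025 m and value of joint direction_toggle above 0.1 rad); the robot touches nothing.
It fails at once if the inner trim knob is turned by more than 11 degrees (2.5 mm at its pointer's end) (distance of trim_pointer from where it was at the start of the episode above 0.0025 m).
It fails at once if the direction toggle is switched over (value of joint direction_toggle below 0.1 rad).
It fails at once if a loose thing on the bench is moved by more than 20 mm (distance of any of hammer, tape_roll, bearing, wire_brush, spray_can, spanner, tungsten_case from where it was at the start of the episode above 0.02 m).
It also fails if it takes over 43 s, if anything falls off the work surface, if the arm or the gripper's body presses on something with over 40 N, if the wrist force passes 120 N, or if a joint passes its speed limit or range.

## Working session

There is one attempt and no reset: what is moved stays moved. The work goes in short steps, Python scripts to look and compute and a tool call to move; the robot and the scene stay as the last step left them, time stands still between calls to the robot, and variables do not carry over. Pictures are saved under pics/ and viewed, about 8 in all and at most 12, crops included, and the job is handed in when it is done.

Besides the shell and the picture viewer there is one more tool, called by a JSON object that holds its "api" and its "payload". jog_arm: Moves the arm, as the interface text tells. Its arguments: {"type":"object","properties":{"translation":{"type":"array"},"rot":{"type":"array"},"gripper":{"type":"array"}},"required":["translation","rot","gripper"]}

```bash
mkdir -p pics; cat > h.py <<'E'
import numpy as np, cv2
from scipy.spatial.transform import Rotation as R
from bench import arm, optics, job_done, spotter
def px2w(im,u,v,z):
    d=R.from_quat(im['attitude']).apply(np.linalg.inv(im['mtx'])@[u,v,1]); c=np.array(im['xyz'])
    return c+d*(z-c[2])/d[2]
def w2px(im,p):
    q=im['mtx']@R.from_quat(im['attitude']).inv().apply(np.array(p)-im['xyz']); return q[:2]/q[2]
def c2w(im,p): return R.from_quat(im['attitude']).apply(p)+im['xyz']
E
python3 - <<'E'
from h import *
for c in ['scene','top']:
    im=optics.get_image(c); cv2.imwrite(f'pics/{c}0.png',im['frame'][:,:,::-1]); print(c,im['xyz'],im['attitude'],im['mtx'])
    for t in ['control_box','tab','trim_knob','pen_mark','direction_toggle','spray_can']:
        for r in spotter.look_for(c,t)[:2]:
            w=c2w(im,r['centre']); print(t,round(r['score'],2),w.round(),w2px(im,w).round())
print(arm.read_state())
E
```

```text
scene [1181.27005577  358.72923934  909.37260817] [ 0.48770066  0.80118999 -0.30071744 -0.17266064] [[468.33442859   0.         314.12647622]
 [  0.         468.33442859 237.56399261]
 [  0.           0.           1.        ]]
control_box 0.9 [627.  82.  71.] [326. 271.]
tab 0.82 [612. 108.  85.] [340. 267.]
trim_knob 0.46 [604. 100. 112.] [338. 255.]
direction_toggle 0.39 [ 491. -430.  121.] [176. 152.]
spray_can 0.96 [ 493. -429.  124.] [176. 152.]
top [ 446.13493423   52.29908075 1266.01263788] [ 0.70666054 -0.70638435  0.03490278 -0.02082862] [[486.70562433   0.         326.40881661]
 [  0.         486.70562433 239.7317784 ]
 [  0.           0.           1.        ]]
control_box 0.86 [601.  67.  68.] [311. 216.]
control_box 0.58 [416. 516.  28.] [132. 290.]
tab 0.7 [599. 100.  90.] [297. 215.]
trim_knob 0.6 [598.  98. 103.] [298. 215.]
spray_can 0.68 [ 475. -428.  174.] [529. 265.]
{'clock': 0.7, 'joints': array([ 1.48761965e+00,  3.84634382e-01,  7.85464581e-03, -2.36046832e-05,
       -1.19403737e+00, -2.58590526e-01]), 'joint_vel': array([ 1.65814812e-03,  3.37655467e-04, -1.35797406e-03, -1.26641898e-03,
        1.85053833e-05,  3.33624749e-04]), 'joint_efforts': array([ 3.84147806e-04, -3.91950130e+01,  1.88585132e+01,  4.18983087e+00,
       -3.20230611e-04,  5.86081583e-07]), 'position': array([209.43569941, 588.80239788, 231.33042611]), 'ee_rot': array([-0.12024167, -0.69679917,  0.69681517,  0.12025585]), 'contact_force': array([-0.55720576,  0.67955232,  0.29382616]), 'wrist_torque': array([-0.05071772,  0.05651538, -0.01058564]), 'gripper_width': 85.14716419254938}
```

View pics/top0.png

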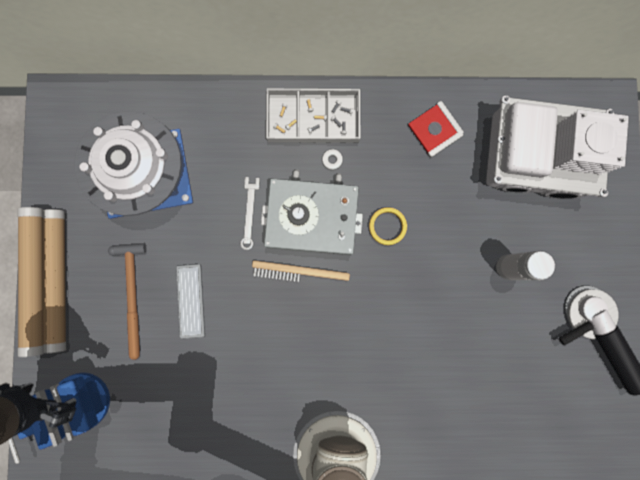

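View pics/scene0.png

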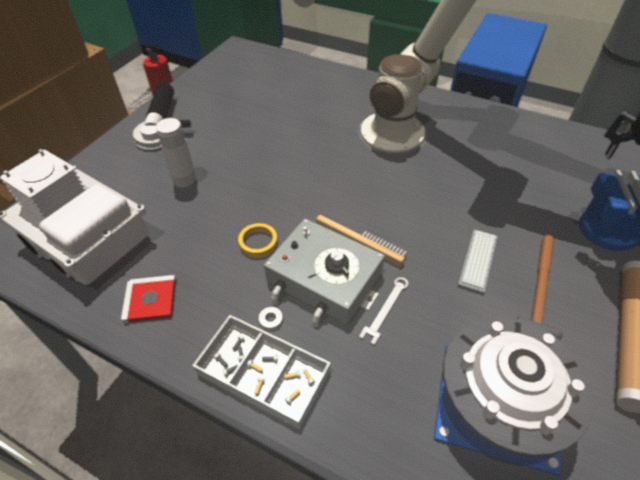

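The top view shows the box around (311,216), with the dial at (298,214). The scene view shows it around (326,270), with the knob at (338,262). Next I'll enlarge both dials.

```bash
python3 - <<'E'
import cv2,numpy as np
a=cv2.imread('pics/top0.png')[170:260,255:370]; b=cv2.imread('pics/scene0.png')[215:325,260:390]
a=cv2.resize(a,None,fx=400/115,fy=400/115,interpolation=cv2.INTER_CUBIC);b=cv2.resize(b,None,fx=400/130,fy=400/130,interpolation=cv2.INTER_CUBIC)
o=np.zeros((max(a.shape[0],b.shape[0]),800,3),np.uint8);o[:a.shape[0],:400]=a;o[:b.shape[0],400:]=b;cv2.imwrite('pics/crop.png',o)
E
```

```text
(no output)
```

View pics/crop.png

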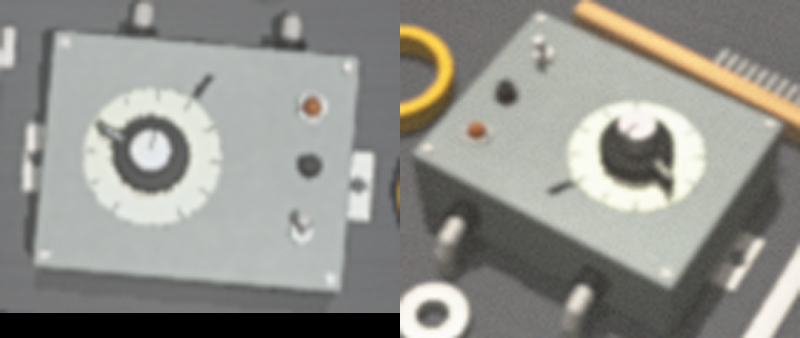

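The left crop (top view) shows the dial centre at about (151,156), the tab pointing upper left at (105,130), and the pen mark running from (195,98) to (211,77). The toggle is at (300,225). Now the metric numbers.

```bash
cat >> h.py <<'E'
def rect(im,cx,cy,z,half=90,s=4):
    # metric view: up = world +x, left = +y ; s px per mm
    n=2*half*s; w=[[cx+half,cy+half],[cx+half,cy-half],[cx-half,cy-half],[cx-half,cy+half]]
    src=np.float32([w2px(im,[*p,z]) for p in w]); dst=np.float32([[0,0],[n,0],[n,n],[0,n]])
    return cv2.warpPerspective(im['frame'],cv2.getPerspectiveTransform(src,dst),(n,n),flags=cv2.INTER_CUBIC)
def dial(im,cx=600,cy=100,s=4,half=90):
    r=rect(im,cx,cy,70); f=r.astype(int); m=((f.min(2)>195)).astype(np.uint8)
    m=cv2.morphologyEx(m,cv2.MORPH_OPEN,np.ones((9,9)))
    k,l,st,ce=cv2.connectedComponentsWithStats(m); ok=[i for i in range(1,k) if np.hypot(*(ce[i]-half*s))<35*s]
    pts=np.argwhere(np.isin(l,ok))[:,::-1].astype(np.int32); hull=cv2.convexHull(pts)
    e=cv2.fitEllipse(hull); c=e[0]; x,y=cx+half-c[1]/s, cy+half-c[0]/s
    g=f.mean(2); yy,xx=np.mgrid[:g.shape[0],:g.shape[1]]; rr=np.hypot(xx-c[0],yy-c[1])/s
    d=(g<100)&(rr>52)&(rr<72); 
    k,l,st,ce=cv2.connectedComponentsWithStats(d.astype(np.uint8)); 
    res=[(st[i,4]/s**2, np.arctan2(c[0]-ce[i][0],c[1]-ce[i][1])) for i in range(1,k) if st[i,4]>30*s*s]
    return x,y,np.array(e[1])/s,res
E
python3 - <<'E'
from h import *
R_=[]
for c in ['top','scene']:
    im=optics.get_image(c); x,y,e,res=dial(im); print(c,x,y,e,[tuple(np.round(q,3)) for q in res])
    r=rect(im,x,y,88 if 1 else 70)  # tab-top plane, centred on axis
    r2=rect(im,x,y,70); R_.append(cv2.resize(np.hstack([r2[160:560,160:560],r[160:560,160:560]]),(600,300)))
cv2.imwrite('pics/rect.png',np.vstack(R_)[:,:,::-1])
E
```

```text
top 602.9243240356445 97.69924926757812 [99.31529999 99.5700531 ] []
scene 600.042724609375 94.29377746582031 [101.73810577 102.24897766] []
```

View pics/rect.png

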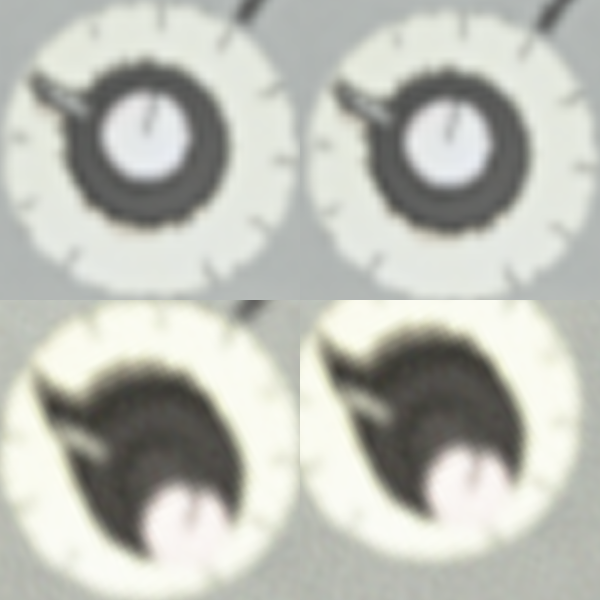

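```bash
cat >> h.py <<'E'
def angle_at(im,cx,cy,z,r0,r1,sign,rng,dbl=None):
    # radial intensity profile; sign -1 dark, +1 bright
    s=4;g=rect(im,cx,cy,z).astype(float).mean(2); t=np.arange(*rng,0.01); rad=np.arange(r0,r1,.5)
    X=(90-np.outer(np.sin(t),rad))*s; Y=(90-np.outer(np.cos(t),rad))*s
    p=cv2.remap(g.astype(np.float32),X.astype(np.float32),Y.astype(np.float32),cv2.INTER_LINEAR).mean(1)
    w=np.clip(sign*(p-np.median(p)),0,None); pk=t[w.argmax()]; w[w<.4*w.max()]=0; w[abs(t-pk)>.3]=0
    return (w*t).sum()/w.sum(), w.max()
E
python3 - <<'E'
from h import *
A={}
for c,(cx,cy) in {'top':(602.9,97.7),'scene':(600,94.3)}.items():
    im=optics.get_image(c)
    print(c,'mark',angle_at(im,cx,cy,70,54,71,-1,(-1.5,.4)),'tab',angle_at(im,cx,cy,88,30,40,-1,(.3,2)),angle_at(im,cx,cy,88,29,41,1,(.9,1.4)),angle_at(im,cx,cy,88,35,42,-1,(.3,2)))
s=arm.read_state();M=R.from_quat(s['ee_rot']).as_matrix();print(M.round(3),s['joints'].round(3))
E
```

```text
top mark (np.float64(-0.6094841890847844), np.float32(81.31846)) tab (np.float64(1.1223138492227387), np.float32(99.79911)) (np.float64(0.9249236297131292), np.float32(49.812683)) (np.float64(1.1061542083351077), np.float32(105.64116))
scene mark (np.float64(-0.6037968479159666), np.float32(79.95964)) tab (np.float64(0.7737450055233381), np.float32(91.12891)) (np.float64(1.3605039967438706), np.float32(38.683228)) (np.float64(0.8158285587268889), np.float32(111.31747))
[[-0.942 -0.    -0.335]
 [ 0.335  0.    -0.942]
 [ 0.    -1.    -0.   ]] [ 1.488  0.385  0.008 -0.    -1.194 -0.259]
```

{"api": "jog_arm", "payload": {"translation": [[-10.15,0.5,5.75],[-10.15,0.5,5.75],[-10.15,0.5,5.75],[-10.15,0.5,5.75],[-10.15,0.5,5.75],[-10.15,0.5,5.75],[-10.15,0.5,5.75],[-10.15,0.5,5.75],[-10.15,0.5,5.75],[-10.15,0.5,5.75],[-10.15,0.5,5.75],[-10.15,0.5,5.75],[-10.15,0.5,5.75],[-10.15,0.5,5.75],[-10.15,0.5,5.75],[-10.15,0.5,5.75],[-10.15,0.5,5.75],[-10.15,0.5,5.75],[-10.15,0.5,5.75],[-10.15,0.5,5.75]], "rot": [[0,12.1,0],[0,12.1,0],[0,12.1,0],[0,12.1,0],[0,12.1,0],[0,12.1,0],[0,12.1,0],[0,12.1,0],[0,12.1,0],[0,12.1,0],[0,12.1,0],[0,12.1,0],[0,12.1,0],[0,12.1,0],[0,12.1,0],[0,12.1,0],[0,12.1,0],[0,12.1,0],[0,12.1,0],[0,12.1,0]], "gripper": [0,0,0,0,0,0,0,0,0,0,0,0,0,0,0,0,0,0,0,0]}}

```text
clock: 2.9
position: [591.1, 148.1, 206.4]
ee_rot: [-0.601, -0.373, 0.373, 0.601]
contact_force: [-0.2, -0.2, -0.7]
gripper_width: -0.1
```

```bash
python3 - <<'E'
from h import *
s=arm.read_state();print(R.from_quat(s['ee_rot']).as_matrix().round(3),s['joints'].round(2),s['position'])
im=optics.get_image('scene'); print(w2px(im,s['position']),w2px(im,[601.5,96,70]))
a=cv2.resize(im['frame'][130:330,240:460],None,fx=2.5,fy=2.5,interpolation=cv2.INTER_CUBIC);cv2.imwrite('pics/s1.png',a[:,:,::-1])
E
```

```text
[[ 0.444  0.    -0.896]
 [ 0.896  0.     0.444]
 [ 0.    -1.    -0.   ]] [ 0.51  0.38 -0.07 -0.   -1.12 -0.97] [591.12746656 148.1166956  206.41566982]
[363.88034951 230.00217241] [336.76879138 265.53059448]
```

View pics/s1.png

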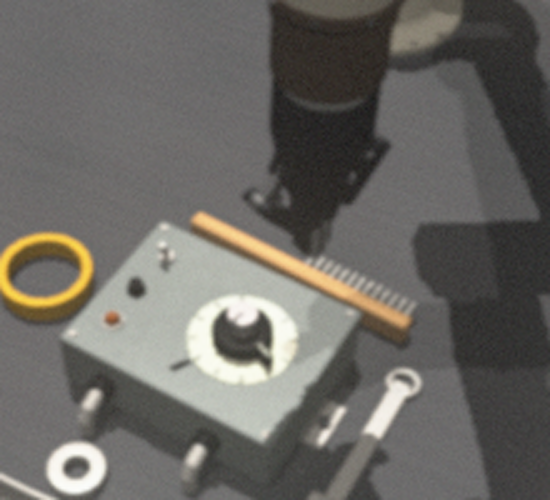

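The tip is clear of the tab, at crop (318,250), which matches the projected TCP at (310,250). The dial is free. I'll lower it beside the tab.

{"api": "jog_arm", "payload": {"translation": [[0,0.6,0],[0,1.2,0],[0,1.7,0],[0,2.0,0],[0,2.2,0],[0,2.4,0],[0,2.55,0],[0,2.55,0],[0,2.55,0]], "rot": [[0,0,0],[0,0,0],[0,0,0],[0,0,0],[0,0,0],[0,0,0],[0,0,0],[0,0,0],[0,0,0]], "gripper": [0,0,0,0,0,0,0,0,0]}}

```text
clock: 3.85
position: [591.5, 148.2, 79.3]
ee_rot: [0.601, 0.373, -0.373, -0.601]
contact_force: [0.2, 0.3, 0.4]
gripper_width: -0.2
```

```bash
python3 - <<'E'
from h import *
# arc rows: tool (r,t offset) fixed in the tab frame, tab frame turns from th0 clockwise
ax=np.array([601.5,96]);s=arm.read_state();p=s['position'];M=R.from_quat(s['ee_rot']).as_matrix();print(p.round(1),s['contact_force'].round(2))
th=np.arctan2(M[1,0],M[0,0]);d=p[:2]-ax;print(th,d@M[:2,0],d@M[:2,2])
for k in range(1,17):
    a=-np.deg2rad(6)*k;q=ax+np.array([[np.cos(a),-np.sin(a)],[np.sin(a),np.cos(a)]])@d
    v=M.T@np.array([*(q-p[:2]),0])/50;print(k,v.round(2)[[0,2]],6*k/8)
E
```

```text
[591.5 148.2  79.3] [0.25 0.26 0.37]
1.1108344551426748 42.327153764060945 32.07854294989555
1 [ 0.06 -0.09] 0.75
2 [ 0.11 -0.19] 1.5
3 [ 0.16 -0.29] 2.25
4 [ 0.19 -0.4 ] 3.0
5 [ 0.21 -0.51] 3.75
6 [ 0.22 -0.62] 4.5
7 [ 0.21 -0.73] 5.25
8 [ 0.2  -0.84] 6.0
9 [ 0.17 -0.95] 6.75
10 [ 0.13 -1.05] 7.5
11 [ 0.08 -1.15] 8.25
12 [ 0.03 -1.25] 9.0
13 [-0.04 -1.34] 9.75
14 [-0.12 -1.42] 10.5
15 [-0.2  -1.49] 11.25
16 [-0.3  -1.55] 12.0
```

{"api": "jog_arm", "payload": {"translation": [[0,0,-0.1],[0,0,-0.2],[0,0,-0.28],[0,0,-0.28]], "rot": [[0,0,0],[0,0,0],[0,0,0],[0,0,0]], "gripper": [0,0,0,0]}}

```text
clock: 4.25
position: [604.8, 141.6, 79.5]
ee_rot: [0.601, 0.373, -0.372, -0.601]
contact_force: [-0.1, -0.4, -0.1]
gripper_width: -0.2
```

```bash
cat >> h.py <<'E'
def arc(n,step,back=0):
    ax=np.array([601.5,96]);s=arm.read_state();p=s['position'];M=R.from_quat(s['ee_rot']).as_matrix();print(p.round(1),s['contact_force'].round(2))
    th=np.arctan2(M[1,0],M[0,0]);d=p[:2]-ax;print('th',th,'r',d@M[:2,0],'t',d@M[:2,2])
    for k in range(1,n+1):
        a=-np.deg2rad(step)*k;q=ax+np.array([[np.cos(a),-np.sin(a)],[np.sin(a),np.cos(a)]])@d
        v=M.T@np.array([*(q-p[:2]),0])/50;print(k,v.round(2)[[0,2]],step*k/8)
E
python3 -c "
from h import *
arc(14,6)"
```

```text
[604.8 141.6  79.5] [-0.13 -0.42 -0.15]
th 1.1101705515330522 r 42.373013146893996 t 17.29738412495826
1 [ 0.03 -0.09] 0.75
2 [ 0.05 -0.18] 1.5
3 [ 0.07 -0.28] 2.25
4 [ 0.07 -0.37] 3.0
5 [ 0.06 -0.47] 3.75
6 [ 0.04 -0.56] 4.5
7 [ 0.01 -0.66] 5.25
8 [-0.02 -0.74] 6.0
9 [-0.07 -0.83] 6.75
10 [-0.12 -0.91] 7.5
11 [-0.19 -0.98] 8.25
12 [-0.26 -1.05] 9.0
13 [-0.33 -1.1 ] 9.75
14 [-0.41 -1.15] 10.5
```

{"api": "jog_arm", "payload": {"translation": [[0.03,0,-0.09],[0.05,0,-0.18],[0.07,0,-0.28],[0.07,0,-0.37],[0.06,0,-0.47],[0.04,0,-0.56],[0.01,0,-0.66],[-0.02,0,-0.74],[-0.07,0,-0.83],[-0.12,0,-0.91],[-0.19,0,-0.98],[-0.26,0,-1.05],[-0.33,0,-1.1],[-0.33,0,-1.1],[-0.33,0,-1.1]], "rot": [[0,0.75,0],[0,1.5,0],[0,2.25,0],[0,3,0],[0,3.75,0],[0,4.5,0],[0,5.25,0],[0,6,0],[0,6.75,0],[0,7.5,0],[0,8.25,0],[0,9,0],[0,9.75,0],[0,9.75,0],[0,9.75,0]], "gripper": [0,0,0,0,0,0,0,0,0,0,0,0,0,0,0]}}

```text
clock: 5.75
position: [646.9, 102.5, 79.7]
ee_rot: [-0.701, 0.087, -0.089, 0.702]
contact_force: [0.2, 0.7, 0.5]
gripper_width: -0.3
```

```bash
python3 - <<'E'
from h import *
arc(1,6)
o=[]
for c in ['top','scene']:
    im=optics.get_image(c);o.append(cv2.resize(rect(im,601.5,96,88),(400,400)))
cv2.imwrite('pics/p1.png',np.hstack(o)[:,:,::-1])
E
```

```text
[646.9 102.5  79.7] [0.19 0.73 0.53]
th -0.24917049109116515 r 42.40194712057268 t 17.45382519125534
1 [ 0.03 -0.09] 0.75
```

View pics/p1.png

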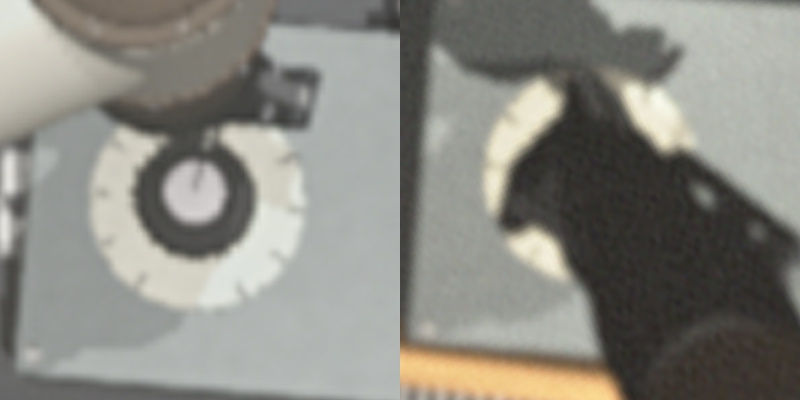

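In the top view (left) the tab's white line is at about (208,140), with the knob centre at (195,195), so the tab is near -0.13 rad and the push is working. The trim pointer hasn't changed. I'll push about 20° more, then back off and look.

```bash
python3 -c "
from h import *
arc(5,4)"
```

```text
[646.8 102.5  79.6] [ 0.31  0.03 -0.09]
th -0.24958983181958896 r 42.26870144621551 t 17.48249912217933
1 [ 0.02 -0.06] 0.5
2 [ 0.04 -0.12] 1.0
3 [ 0.05 -0.18] 1.5
4 [ 0.06 -0.25] 2.0
5 [ 0.07 -0.31] 2.5
```

{"api": "jog_arm", "payload": {"translation": [[0.02,0,-0.06],[0.04,0,-0.12],[0.05,0,-0.18],[0.06,0,-0.25],[0.07,0,-0.31],[0.07,0,-0.31],[0.07,0,-0.31],[0.05,0,-0.18],[0.05,0,-0.05],[0.05,0,-0.05],[0.05,-0.5,0],[0.05,-1.2,0],[0.05,-1.8,0.8],[0.05,-1.8,1.6],[0.05,-1.8,2.4],[0.05,-1.8,3.2],[0.05,-1.8,3.2],[0.05,-1.8,3.2]], "rot": [[0,0.5,0],[0,1,0],[0,1.5,0],[0,2,0],[0,2.5,0],[0,2.5,0],[0,2.5,0],[0,2.5,0],[0,2.5,0],[0,2.5,0],[0,2.5,0],[0,2.5,0],[0,2.5,0],[0,2.5,0],[0,2.5,0],[0,2.5,0],[0,2.5,0],[0,2.5,0]], "gripper": [0,0,0,0,0,0,0,0,0,0,0,0,0,0,0,0,0,0]}}

```text
clock: 7.65
position: [688.1, 257.7, 168.8]
ee_rot: [0.676, -0.208, 0.208, -0.676]
contact_force: [-0.5, 0.4, -0.2]
gripper_width: 0.1
```

```bash
python3 - <<'E'
from h import *
arc(1,1)
o=[]
for c,(cx,cy) in {'top':(602.9,97.7),'scene':(600,94.3)}.items():
    im=optics.get_image(c);o+=[cv2.resize(rect(im,cx,cy,z)[60:660,60:660],(300,300)) for z in (70,88)]
    print(c,angle_at(im,cx,cy,70,54,71,-1,(-1.2,.2)),angle_at(im,cx,cy,88,30,40,-1,(-1.2,.2)),angle_at(im,cx,cy,88,35,42,-1,(-1.2,.2)))
cv2.imwrite('pics/p2.png',np.vstack([np.hstack(o[:2]),np.hstack(o[2:])])[:,:,::-1])
E
```

```text
[688.1 257.7 168.8] [-0.52  0.41 -0.18]
th -0.5968587059529967 r -19.29718251611767 t 182.44493886310312
1 [0.06 0.01] 0.125
top (np.float64(-0.6096822822517767), np.float32(81.09158)) (np.float64(-0.5550491316198676), np.float32(87.78595)) (np.float64(-0.5620020363381388), np.float32(75.550995))
scene (np.float64(-0.6016535281420188), np.float32(80.51009)) (np.float64(-0.24808787771584137), np.float32(78.07587)) (np.float64(-0.3268595322590232), np.float32(88.45868))
```

View pics/p2.png

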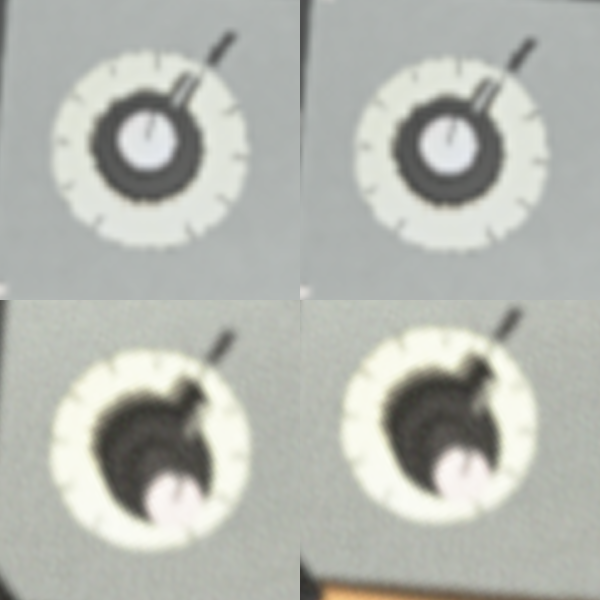

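The tab is now close to the mark. In the top view its line is near -0.55 rad, against -0.61 for the mark. The trim pointer is unchanged. Before nudging, I'll check with an overlay of tab outlines projected at both angles.

```bash
python3 - <<'E'
from h import *
im=optics.get_image('top');o=[];F=10;u0,v0=285,190
cx,cy=602.9,97.7
base=cv2.resize(im['frame'][v0:v0+35,u0:u0+40],None,fx=F,fy=F,interpolation=cv2.INTER_CUBIC)
g=base.astype(float).mean(2)
def P(r,w,z,a): return (w2px(im,[cx+r*np.cos(a)-w*np.sin(a),cy+r*np.sin(a)+w*np.cos(a),z])-[u0,v0]+.5)*F
for a in (-.55,-.608):
    b=base.copy()
    for z,c in ((88,(255,0,0)),(74,(0,160,0))): cv2.polylines(b,[np.int32([P(r,w,z,a) for r,w in ((27,4),(42,4),(42,-4),(27,-4))])],True,c,1)
    cv2.polylines(b,[np.int32([P(r,w,70,-.608) for r,w in ((52,3),(72,3),(72,-3),(52,-3))])],True,(0,0,255),1); o.append(b)
cv2.imwrite('pics/p3.png',np.hstack(o)[:,:,::-1])
E
```

```text
(no output)
```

View pics/p3.png

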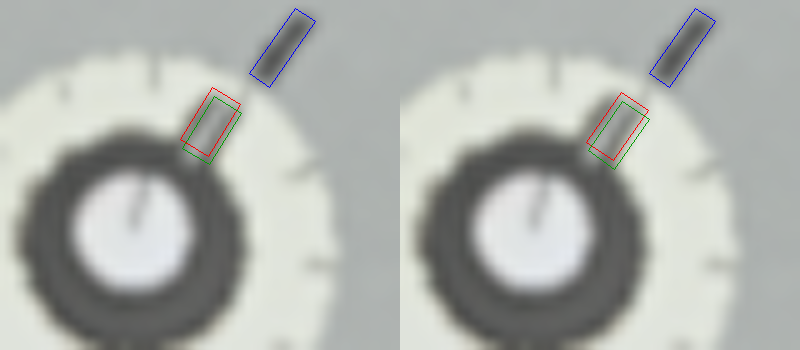

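The -0.55 outline fits the tab, so it needs about 0.065 rad more. I'll compute the approach, the final push and the retreat.

```bash
python3 - <<'E'
from h import *
ax=np.array([601.5,96]);s=arm.read_state();p=s['position'];M=R.from_quat(s['ee_rot']).as_matrix();th0=np.arctan2(M[1,0],M[0,0])
th=-.662;x=np.array([np.cos(th),np.sin(th)]);z=np.array([-x[1],x[0]])
print('rot',np.rad2deg(th0-th)/8)
for t,h in ((37,169),(37,79.5),(26,79.5),(21,79.5),(17.45,79.5)):
    q=ax+42.3*x+t*z; print(t,h,(M.T@(np.array([*q,h])-p)/50).round(3))
E
```

```text
rot 0.4466683342959502
37 169 [ 1.258  0.017 -2.931]
37 79.5 [ 1.256  1.807 -2.933]
26 79.5 [ 1.243  1.807 -3.152]
21 79.5 [ 1.236  1.807 -3.252]
17.45 79.5 [ 1.232  1.807 -3.323]
```

{"api": "jog_arm", "payload": {"translation": [[0.42,0,-0.95],[0.84,0,-1.9],[1.26,0,-2.93],[1.26,0,-2.93],[1.26,0,-2.93],[1.26,0.6,-2.93],[1.26,1.2,-2.93],[1.26,1.6,-2.93],[1.26,1.81,-2.93],[1.26,1.81,-2.93],[1.25,1.81,-3.05],[1.24,1.81,-3.15],[1.24,1.81,-3.2],[1.24,1.81,-3.25],[1.23,1.81,-3.29],[1.23,1.81,-3.32],[1.23,1.81,-3.32],[1.23,1.81,-3.32]], "rot": [[0,0.45,0],[0,0.45,0],[0,0.45,0],[0,0.45,0],[0,0.45,0],[0,0.45,0],[0,0.45,0],[0,0.45,0],[0,0.45,0],[0,0.45,0],[0,0.45,0],[0,0.45,0],[0,0.45,0],[0,0.45,0],[0,0.45,0],[0,0.45,0],[0,0.45,0],[0,0.45,0]], "gripper": [0,0,0,0,0,0,0,0,0,0,0,0,0,0,0,0,0,0]}}

```text
clock: 9.6
position: [646.4, 84.1, 79.9]
ee_rot: [-0.668, 0.229, -0.231, 0.669]
contact_force: [2.4, 0.4, 1.5]
gripper_width: -0.2
```

{"api": "jog_arm", "payload": {"translation": [[0,0,0.15],[0,0,0.3],[0,0,0.4],[0,-0.5,0.4],[0,-1.2,0.4],[0,-1.8,0.8],[-0.4,-1.8,1.6],[-0.8,-1.8,2.4],[-1.2,-1.8,3.2],[-1.2,-1.8,3.2],[-1.2,-1.8,3.2]], "rot": [[0,0,0],[0,0,0],[0,0,0],[0,0,0],[0,0,0],[0,0,0],[0,0,0],[0,0,0],[0,0,0],[0,0,0],[0,0,0]], "gripper": [0,0,0,0,0,0,0,0,0,0,0]}}

```text
clock: 10.7
position: [696.6, 248.6, 168.8]
ee_rot: [0.669, -0.229, 0.23, -0.669]
contact_force: [0.3, -0.5, -0.6]
gripper_width: -0.1
```

```bash
python3 - <<'E'
from h import *
im=optics.get_image('top');o=[];F=10;u0,v0=285,190
cx,cy=602.9,97.7
print(angle_at(im,cx,cy,70,54,71,-1,(-1.2,.2)),angle_at(im,cx,cy,88,30,40,-1,(-1.2,.2)),angle_at(im,cx,cy,88,35,42,-1,(-1.2,.2)))
base=cv2.resize(im['frame'][v0:v0+35,u0:u0+40],None,fx=F,fy=F,interpolation=cv2.INTER_CUBIC);b=base.copy()
def P(r,w,z,a): return (w2px(im,[cx+r*np.cos(a)-w*np.sin(a),cy+r*np.sin(a)+w*np.cos(a),z])-[u0,v0]+.5)*F
for z,c in ((88,(255,0,0)),(74,(0,160,0))): cv2.polylines(b,[np.int32([P(r,w,z,-.608) for r,w in ((27,4),(42,4),(42,-4),(27,-4))])],True,c,1)
cv2.imwrite('pics/p4.png',np.hstack([base,b])[:,:,::-1])
E
```

```text
(np.float64(-0.6095488628868257), np.float32(81.21226)) (np.float64(-0.592583791321059), np.float32(92.31627)) (np.float64(-0.6081241236067269), np.float32(87.24121))
```

View pics/p4.png

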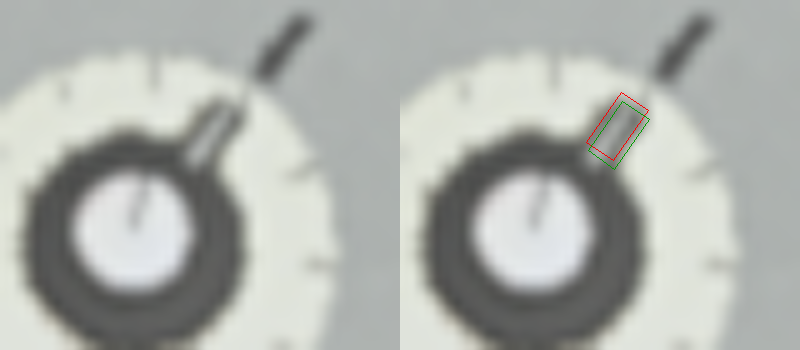

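The tab now points at the mark: estimates are -0.59 to -0.61 rad against -0.61. The trim pointer looks the same as before, and the arm is clear of everything. Handing in.

```bash
python3 -c "
from h import *
print(job_done())"
```

```text
the job is handed in; nothing more can be done
None
```

I turned the outer ring about 1.7 rad clockwise by pushing its tab with closed fingertips, so the tab now points at the pen mark. Then I backed the arm off clear of everything and handed the job in at about 11 s; no verdict is reported.

- **Tab against mark:** the last top-camera check put the tab at -0.59 to -0.61 rad and the mark at -0.61 rad. That is within about 1 mm at the tip, against 5 mm allowed. My overlay on the picture suggested the tab may be 1–2 mm short of the mark, still inside the limit.
- **Disagreement:** the scene camera's automatic tab reading was about 0.3 rad different. The tall knob is seen at a slant there, so I ignored that reading.
- **Trim knob:** its pointer looked unchanged in the last picture.
- **Toggle and loose items:** the tool never went near them. Contact force read 2.4 N at the end of the last push, and only noise in the other readings. I didn't measure the toggle or the loose items again at the end.

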